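Hold a sample cell in the light path of a measuring stage

TASK

First press the tilted cover plate of the black measuring stage down until it sits level and fully home in its pocket, so that no stray light comes up. Then take the tall stoppered glass cell out of the grey rack, touching it with the fingers only on its two broad frosted faces and never on its clear end windows, and hold it upright in the light path, midway between lamp and camera lens, with the beam passing in through the centre of one window and out through the other. Finish while still holding it there, still and clear of the stage, and leave everything else where it is.

Things in the scene. Friction and masses are not known exactly. Their poses are not given: they have to be found in the camera images.
- stage: Fixed low black measuring stage, 200 mm (its x) by 280 mm (its y), top face 30 mm above the table; yaw varies by up to 0.35 rad. Origin: centre of its underside, on the table; x points away from the robot at yaw 0, z up. It carries the cover plate's pocket on its near half, and on its far half a lamp (-y end) and a camera (+y end) facing each other.
- pocket (a point): Centre of the floor of the stage's pocket for the cover plate, 24 mm above the table, at stage (-45, 0, 24) mm, axes as the stage's. The pocket is 74 mm (x) by 94 mm (y) and 6 mm deep.
- lamp (a point): Centre of the lamp's opening: front end of a silver barrel, 30 mm across, on a grey box 36 by 40 mm, 100 mm high. At stage (50, -65, 95) mm; the light leaves along stage +y.
- lens (a point): Centre of the camera lens: front end of a dark barrel, 30 mm across, on a black box 36 by 40 mm, 100 mm high. At stage (50, 65, 95) mm, facing the lamp across a free gap of 130 mm. Barrels reach 110 mm above the table.
- pin (a joint): Steel lift pin, 8 mm across with a round top, under the cover plate at stage x = -71 mm, y = 0. Value 0: standing 8 mm above the pocket floor (start); 0.008: pushed down flush. No spring: it slides with about 5 N of friction and stays where it is pushed.
- beam (a point): Point on the light path midway between lamp and lens: stage (50, 0, 95) mm. Axes as the stage's: y runs along the light path, z up.
- cover: Loose plain aluminium plate, 70 mm (its x) by 90 mm (its y) by 6 mm, about 0.12 kg, in the stage's pocket. Starts tilted about 0.13 rad, the edge on the stage's -x side (nearest the robot) raised 9 mm by the pin. Origin: centre of its underside; z is its upward normal. Pressed home at the raised edge it lies level, flush with the stage top, origin 24 mm above the table.
- rack: Fixed grey rack, 200 mm (its x) by 70 mm (its y), 16 mm high, yaw varies. Origin: centre of its underside. Three equal pockets at rack x = -60, 0 and +60 mm, 10 mm deep (floor 6 mm above the table), 39 by 23 mm; in them stand, in any order, the tall cell, the short cell and the steel block.
- cell: The glass cell to hold: tallest of the three things in the rack, the only one with a white stopper. 36 mm long (its x), 20 mm wide (y), 55 mm high with the 5 mm stopper, about 65 g, upright, its x parallel to the rack's x. Origin: centre of its underside. Broad faces (+y, -y, 20 mm apart) are frosted: grip here. Narrow ends (+x, -x) are the clear windows; light passes along its x.
- cell_windows: The two clear windows of the cell, one body moving with the cell and sharing its origin and axes: on the ends at x = +17.5 and -17.5 mm, each 15 mm wide and 46 mm high.
- cell_mid (a point): Middle of the cell between its windows, 25 mm above its underside; axes as the cell's.
- short_cell: Bystander in the rack: cell without stopper, 36 by 20 by 32 mm. Origin: centre of its underside.
- ref_block: Bystander in the rack: dark steel block, 36 by 20 by 42 mm. Origin: centre of its underside.
- ring_gauge: Bystander: steel ring gauge, 32 mm across, 14 mm high, lying on the stage beside the cover plate at its -y side. Origin: centre of its underside.
- bottle: Bystander: white bottle, 50 mm across, 130 mm high, on the table beyond. Origin: centre of its underside.
- lens_cap: Bystander: black lens cap, 48 mm across, 10 mm high, on the table near the robot. Origin: centre of its underside.
- driver: Bystander: screwdriver 150 mm long lying on the table to the right of the rack. Origin: under its middle.
- parts_tray: Bystander: grey open tray, 80 by 100 by 30 mm, on the table to the right. Origin: centre of its underside.
Not all that is in view belongs to the job. What is meant by the cover is not red, and is the smaller of those in its own colour.

How it is judged:
By the outcome, as a careful person would: the job done as asked, in the order asked, and still so for the second after the job is handed in, while the arm keeps its last pose, push and grip.
It also fails if it takes over 48 s, if anything falls off the work surface, if the arm or the gripper's body presses on something with over 40 N, if the wrist force passes 120 N, or if a joint passes its speed limit or range.

ROBOT

A 6-joint arm with a two-finger parallel gripper is mounted at the origin on the work surface. World frame = base frame: x ahead of the robot, y to its left, z up, the work surface at z = 0. Lengths are in mm, angles in degrees, forces in N, time in s.
With the tool pointing down it reaches from about 350 to 850 mm from the base axis. Payload 8.1 kg.
Tool frame: the origin (TCP) lies midway between the tips of the shut fingers; the grasp point (between the pads) lies 19 mm behind it; x points along the fingers, y is the direction in which the jaws open and shut, and the axes are right-handed (so a half turn about x gives the same grasp; the last joint's range is limited). The gripper opens to 85 mm and grips with 20 to 120 N. Pads are 22 mm wide; open, the fingers measure 114 mm over their backs; the gripper's body (76 mm by 85 mm) begins 54 mm behind the grasp point. The pads swing forward as they close: fully open they stand 13 mm farther back than shut.
Start: joints at [59.221, 7.471, 85.268, -0, 87.261, -4.893], TCP at [261.932, 539.812, 231.292] pointing down, gripper open.
Joint ranges: [-169.43, 169.43], [-51.17, 129.36], [1.28, 143.12], [-76.62, 256.62], [0, 156.53], [-152.29, 152.29]. Speed limits (degrees/s): [136.94, 136.94, 159.86, 180, 180, 180].

INTERFACE

Orientations are given as [roll, pitch, yaw] about the fixed x, y, z axes, in that order (R = Rz(yaw) Ry(pitch) Rx(roll)).
In Python, from bench import r gives the robot as it stands.
- The arm moves only by the tool move_arm, never from a script. Its argument "deltas" is a list of rows, each a list of 2 entries, a list of its own where there are three numbers: the shift along the tool's x, y, z in mm, then the turn about the tool's x in degrees. A call has 1 to 12 rows; each row is the pose to reach, as a shift and turn from the pose measured when the call began, along the tool's axes at that moment; what a row does not reach only later rows make up. A row lasts 1/8 s, in which the tool goes at most 62.5 mm and 10.7 degrees, less where a joint would pass 70% of its speed; a pose out of reach is approached as far as the arm can. A call with a gripper value outside its range is refused whole. "jaw" is the opening, from -1 (shut) to 1 (fully open), set as the call begins (left out, the last holds). The fingers move at their own pace and stop on an object; "squeeze" is the grip in N (left out, the last holds). Time passes only in rows, so rows that repeat a pose let the fingers close. It gives the time, the measured TCP pose, the force and the opening at its end, in the units of the state.
- r.sense(): the state, without advancing time (a new reading comes with each control period).
- r.snapshot(name): name is "scene" or "top" or "wrist"; returns (picture, depth): 384x512x3 uint8, red, green, blue; 384x512 float32, mm along the optical axis (not along the pixel's ray), 0 where there is no reading.
- r.get_calibration(name): a dict with "fovy" (degrees; the focal length in pixels is half the picture's height over the tangent of half this angle, whatever the lens; pixels are square), "cx", "cy" (the principal point, pixels), "position" and "attitude" of the camera in the world; the wrist camera has in their place "tool_from_camera" (4x4, takes a point from camera to tool coordinates, whose origin is the TCP and whose axes are the tool frame's). Camera axes: x right, y down, z forward; pixel columns grow to the right and rows downward; lengths in mm; the calibration is good to about 2 mm. A picture is of the moment at which its call begins: read the wrist's pose just before it. get_calibration takes no time and is no camera call.
- r.hand_in(): hands the job in, once; it reports no verdict.
The state is a dict: "time": time; "joint_pos": joint angles; "qd": joint speeds; "joint_efforts": joint torques, N m; "tool_pos": TCP position; "tcp_rot": TCP orientation; "ft_force": force on the tool from outside, world axes, zero at the start; "wrist_torque": the same for the moment, N m; "finger_gap": finger opening in mm.
Only numpy, scipy, OpenCV 4.12 (cv2) and the standard library are available. Lean on these libraries where they do the work, as an engineer would, in place of code of your own. Each camera call takes 0.05 s, during which the arm holds its last target. There are 200 camera calls.

## Working session

There is one attempt and no reset: what is moved stays moved. The work goes in short steps, Python scripts to look and compute and a tool call to move; the robot and the scene stay as the last step left them, time stands still between calls to the robot, and variables do not carry over. Pictures are saved under pics/ and viewed, about 8 in all and at most 12, crops included, and the job is handed in when it is done.

Besides the shell and the picture viewer there is one more tool, called by a JSON object that holds its "method" and its "body", one argument or row to a line. move_arm: Moves the arm, as the interface text tells. Its arguments: {"type":"object","properties":{"deltas":{"type":"array","items":{"type":"array"}},"jaw":{"type":"number"},"squeeze":{"type":"number"}},"required":["deltas"]}

```bash
mkdir -p pics; ls; cat > h.py <<'E'
import numpy as np, cv2
from scipy.spatial.transform import Rotation as R
from bench import r
def cal(name):
    return r.get_calibration(name)
def f(c): return 192/np.tan(np.radians(c['fovy']/2))
def save(n,im): cv2.imwrite('pics/'+n,cv2.cvtColor(im,cv2.COLOR_RGB2BGR))
def T_tool(s):
    T=np.eye(4);T[:3,:3]=R.from_euler('xyz',s['tcp_rot'],degrees=True).as_matrix();T[:3,3]=s['tool_pos'];return T
E
python3 - <<'E'
from h import *
print(r.sense())
for n in ['scene','top','wrist']:
    print(n,cal(n))
ims=[]
for n in ['scene','top']:
    im,d=r.snapshot(n); save(n+'.png',im); np.savez(n,im=im,d=d)
    
E
```

```text
pics
{'time': 0.0, 'joint_pos': array([ 5.92214957e+01,  7.51401546e+00,  8.53278641e+01, -2.11661182e-03,
        8.72599183e+01, -4.89467543e+00]), 'qd': array([ 0.09301185,  0.05585732, -0.09964493,  0.02138343,  0.0223194 ,
        0.03725171]), 'joint_efforts': array([ 6.90629204e-04, -5.69380367e+01, -5.00562000e+01, -7.57680732e-05,
        1.48604141e-02, -9.27011001e-06]), 'tool_pos': array([261.66543526, 539.35080988, 230.26936379]), 'tcp_rot': array([ -93.70499973,   89.8981802 , -119.58872556]), 'ft_force': array([ 0.32533284, -0.84923659, -0.26889059]), 'wrist_torque': array([-0.03373063, -0.04422253, -0.04959089]), 'finger_gap': 85.45650974622232}
scene {'fovy': 45.6905513233101, 'cx': 261.7083632334362, 'cy': 191.61900547588968, 'position': array([980.3934814 , 648.96495926, 779.25625588]), 'attitude': array([-130.09263181,   -0.44000419,  149.5954601 ])}
top {'fovy': 46.678249738139115, 'cx': 258.7443072953979, 'cy': 195.80046453600033, 'position': array([ 482.40517836,  -64.82161352, 1303.36357495]), 'attitude': array([-1.76546208e+02,  3.25692344e-02, -9.11916470e+01])}
wrist {'fovy': 61.939137357184684, 'cx': 256.45067889965986, 'cy': 192.39360747619304, 'tool_from_camera': array([[ 1.05352963e-03, -3.23381416e-01,  9.46268117e-01,
        -1.41689942e+02],
       [ 9.99997749e-01, -1.40186735e-03, -1.59242933e-03,
         1.25955329e+00],
       [ 1.84150443e-03,  9.46267666e-01,  3.23379211e-01,
        -8.37147389e+01],
       [ 0.00000000e+00,  0.00000000e+00,  0.00000000e+00,
         1.00000000e+00]])}
```

View pics/top.png

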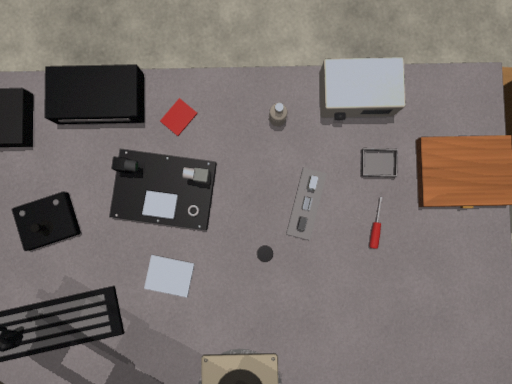

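View pics/scene.png

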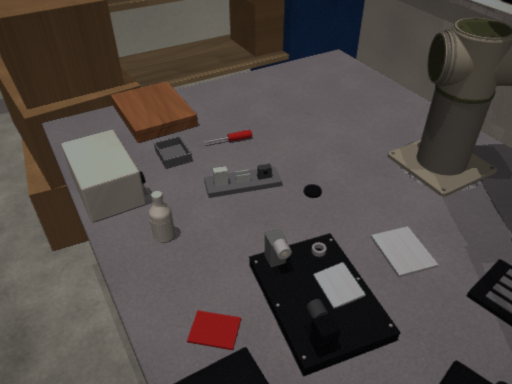

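The top view shows three plates. The candidates are the small silver plate on the black stage (160,205), a larger silver plate on the table (169,276) and a red plate (179,117). The small silver one fits, because it is not red and is the smaller of its colour. The rack is at about (304,203), with the white-topped item at its far end (313,183). I'll enlarge both to confirm.

```bash
python3 - <<'E'
from h import *
z=np.load('top.npz');im=z['im']
a=cv2.resize(im[140:240,100:228],None,fx=4,fy=4,interpolation=cv2.INTER_CUBIC)
b=cv2.resize(im[160:245,280:330],None,fx=5,fy=400/85,interpolation=cv2.INTER_CUBIC)
save('crop1.png',np.hstack([a,b]))
E
```

```text
(no output)
```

View pics/crop1.png

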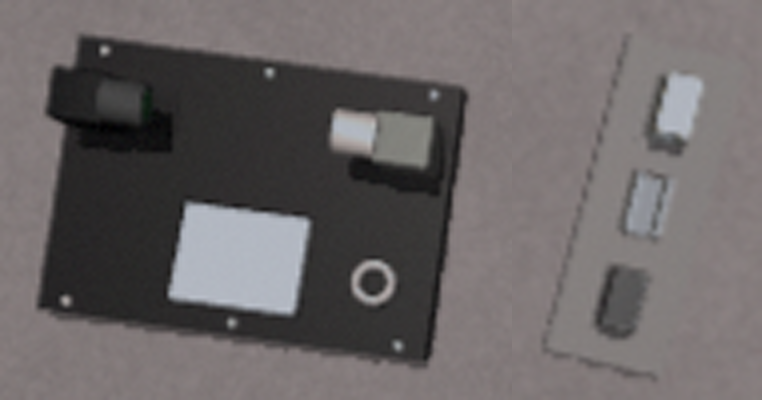

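The crop confirms the cover: a small silver plate in the stage pocket at crop (240,258), with the ring to its right. The tall white-stoppered cell is the upper item in the rack at crop (681,107). The lamp is on the right and the camera on the left.

```bash
cat >> h.py <<'E'
def world(name,uv,z,s=None):
    c=cal(name); uv=np.atleast_2d(np.float64(uv))
    if name=='wrist':
        T=T_tool(s)@c['tool_from_camera']; Rm,p=T[:3,:3],T[:3,3]
    else: Rm=R.from_euler('xyz',c['attitude'],degrees=True).as_matrix();p=c['position']
    d=np.c_[(uv[:,0]-c['cx'])/f(c),(uv[:,1]-c['cy'])/f(c),np.ones(len(uv))]@Rm.T
    return p+d*((z-p[2])/d[:,2])[:,None]
def fit(obj,w):
    """2D rigid fit obj->w: yaw deg, xy, residual"""
    obj=np.float64(obj);w=np.float64(w)[:,:2];a=obj-obj.mean(0);b=w-w.mean(0)
    y=np.arctan2((a[:,0]*b[:,1]-a[:,1]*b[:,0]).sum(),(a*b).sum())
    M=np.array([[np.cos(y),-np.sin(y)],[np.sin(y),np.cos(y)]])
    t=w.mean(0)-M@obj.mean(0);return np.degrees(y),t,np.abs(obj@M.T+t-w).max()
E
python3 - <<'E'
from h import *
st=np.array([[79,36],[466,90],[429,362],[39,308]])/4+[100,140]-.4
w=world('top',st,30);print(w.round(1)); y,t,e=fit([[100,140],[100,-140],[-100,-140],[-100,140]],w);print('stage',y,t,e)
M=R.from_euler('z',y,degrees=True).as_matrix()[:2,:2]
for n,p in dict(pocket=(-45,0),pin=(-71,0),beam=(50,0),lamp=(50,-65),lens=(50,65)).items(): print(n,(M@p+t).round(1))
b=lambda q:(np.array(q)-[512,0])/[5,400/85]+[280,160]-.4
print('rack edge',world('top',b([[629,36],[545,350],[655,378]]),16).round(1))
print('tops',world('top',b([[683,107]]),61).round(1),world('top',b([[624,298]]),48).round(1))
s=np.array([[185,202],[310,217],[296,315],[169,300]])/4+[100,140]-.4
print('cover',world('top',s,33).round(1))
z=np.load('top.npz')['d']
print(z[180:190:3,309:318:2],z[204:208,155:165:3])
E
```

```text
[[704.1 333.6  30. ]
 [659.   55.1  30. ]
 [464.3  84.4  30. ]
 [508.6 362.6  30. ]]
stage -8.908203119229084 [583.99574566 208.93366105] 2.0791992073824304
pocket [539.5 215.9]
pin [513.9 219.9]
beam [633.4 201.2]
lamp [623.3 137. ]
lens [643.5 265.4]
rack edge [[ 640.6 -196.2   16. ]
 [ 448.2 -142.6   16. ]
 [ 429.8 -205.5   16. ]]
tops [[ 592.  -220.7   61. ]] [[ 479.1 -185.9   48. ]]
cover [[582.2 257.1  33. ]
 [569.5 167.7  33. ]
 [499.7 178.4  33. ]
 [512.3 268.9  33. ]]
[[1269.2434 1251.3649 1249.7935 1247.839  1292.3372]
 [1248.3512 1244.8518 1245.6182 1249.9393 1291.8337]
 [1246.4877 1247.7365 1246.9678 1250.9023 1291.6245]
 [1299.8975 1283.2758 1273.309  1286.7365 1290.0009]] [[1270.9373 1272.7959 1270.0726 1269.8813]
 [1271.4055 1271.7933 1265.5819 1269.64  ]
 [1266.2329 1267.7485 1274.3214 1269.7953]
 [1270.7518 1262.3075 1269.9249 1268.9396]]
```

```bash
cat >> h.py <<'E'
def yawy(Rm): return np.degrees(np.arctan2(Rm[1,1],Rm[0,1]))
def delta(s,p,yaw):
    """tool-frame shift and turn about tool x so TCP at p and tool y at world yaw (mod 360)"""
    Rm=T_tool(s)[:3,:3]; d=Rm.T@(np.array(p,float)-s['tool_pos'])
    dy=(yaw-yawy(Rm)+180)%360-180
    return d.round(1), round(float(-dy),1)   # tool x points down
E
python3 - <<'E'
from h import *
s=r.sense();Rm=T_tool(s)[:3,:3];print(Rm.round(3),yawy(Rm))
y=-8.9;M=R.from_euler('z',y,degrees=True).as_matrix()[:2,:2];t=np.array([584,208.9])
p=M@[-68,0]+t;print(p)
for yy in (81.1,-98.9): print(delta(s,[*p,80],yy))
E
```

```text
[[-0.001  0.437  0.9  ]
 [-0.001  0.9   -0.437]
 [-1.    -0.002 -0.   ]] 64.1142426731034
[516.81872913 219.42030627]
(array([ 150.6, -176.2,  369.3]), -17.0)
(array([ 150.6, -176.2,  369.3]), 163.0)
```

{"method": "move_arm", "body": {
  "deltas": [
    [[8,-18,37],-2],
    [[16,-36,74],-4],
    [[24,-54,111],-6],
    [[32,-72,148],-8],
    [[40,-90,185],-10],
    [[48,-108,222],-12],
    [[56,-126,259],-14],
    [[64,-144,296],-16],
    [[72,-162,333],-17],
    [[80,-176,369],-17],
    [[80,-176,369],-17]
  ],
  "jaw": -1
}}

```text
time: 1.48
tool_pos: [517.3, 217.5, 149.2]
tcp_rot: [-126.1, 89.8, -135.1]
ft_force: [-0.3, -0.3, -0.2]
finger_gap: 0.2
```

```bash
python3 - <<'E'
from h import *
s=r.sense();im,d=r.snapshot('wrist');save('w1.png',cv2.resize(im,(768,576)));np.savez('w1',im=im,d=d,p=s['tool_pos'],o=s['tcp_rot'])
print(s['time'],s['tool_pos'],s['tcp_rot'],s['ft_force'],s['finger_gap'])
E
```

```text
1.475 [517.34051725 217.47782513 149.23451041] [-126.07465353   89.7863525  -135.14827047] [-0.33518097 -0.25744597 -0.17015841] 0.18055895329988933
```

View pics/w1.png

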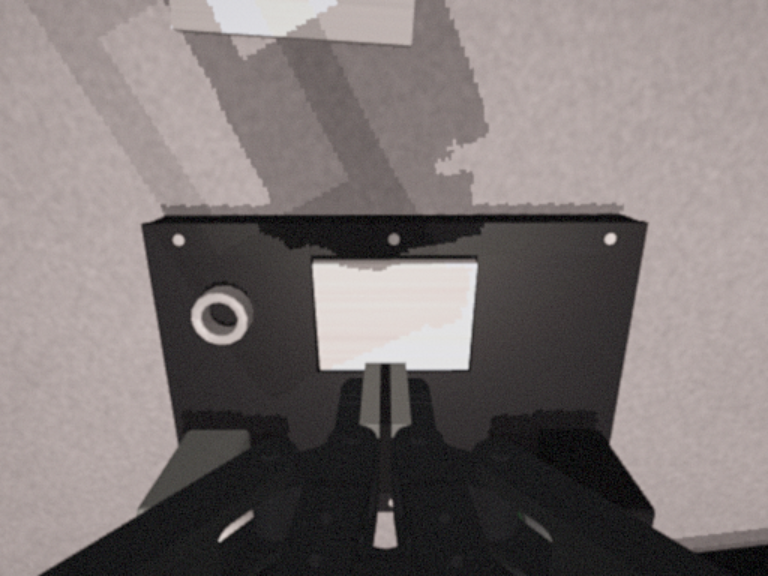

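The wrist view looks back towards the robot. The cover's near (raised) edge runs from (313,258) to (477,260) and its far edge from (319,371) to (471,370). The stage's near corners are at (143,224) and (646,223). The ring is at (221,315), clear of the fingers.

```bash
python3 - <<'E'
from h import *
s=r.sense()
st=world('wrist',np.array([[143,224],[646,223]])/1.5,30,s);print('stage near',st.round(1))
sc=world('wrist',np.array([[178,240],[394,240],[610,239]])/1.5,30,s);print('screws',sc.round(1))
ne=world('wrist',np.array([[313,258],[477,260]])/1.5,38,s);fe=world('wrist',np.array([[319,371],[471,370]])/1.5,30,s)
print(ne.round(1),fe.round(1))
y,t,e=fit([[-100,-140],[-100,140]],st);print('wrist stage',y,t,e)
y=-8.9;M=R.from_euler('z',y,degrees=True).as_matrix()[:2,:2];t=np.array([584,208.9])
for q in (st,sc,ne,fe): print('instage',((q[:,:2]-t)@M).round(1))
d=np.load('w1.npz')['d'];c=cal('wrist')
T=T_tool(s)@c['tool_from_camera']
v,u=np.mgrid[174:246:8,215:316:12];Z=d[v,u]
P=np.stack([(u-c['cx'])/f(c)*Z,(v-c['cy'])/f(c)*Z,Z],-1)@T[:3,:3].T+T[:3,3]
print(P[...,2].round(0))
E
```

```text
stage near [[464.2  92.9  30. ]
 [507.4 366.2  30. ]]
screws [[476.  109.3  30. ]
 [495.  228.1  30. ]
 [513.3 346.6  30. ]]
[[496.1 183.1  38. ]
 [511.3 271.4  38. ]] [[568.5 170.4  30. ]
 [582.4 262.2  30. ]]
wrist stage -8.97710278490816 [584.57906254 213.94649039] 1.627348740635469
instage [[-100.4 -133.1]
 [-100.   143.6]]
instage [[ -91.3 -115.1]
 [ -90.9    5.2]
 [ -91.1  125.1]]
instage [[-82.9 -39.1]
 [-81.5  50.5]]
instage [[ -9.3 -40.4]
 [ -9.8  52.4]]
[[ 35.  35.  35.  35.  35.  36.  35.  35.  36.]
 [ 37.  38.  38.  39.  38.  37.  37.  38.  39.]
 [ 36.  37.  37.  37.  37.  36.  36.  36.  37.]
 [ 36.  36.  35.  37.  35.  36.  35.  36.  37.]
 [ 35.  35.  35.  36.  35.  35.  34.  35.  35.]
 [ 34.  34.  32.  34.  34.  33.  33.  33.  34.]
 [ 34.  32.  32.  33.  33.  33.  33.  33.  33.]
 [ 31.  30.  31.  31. 292.  31.  32.  31.  32.]
 [ 30.  31.  30.  30.  30.  31.  30.  30.  30.]]
```

{"method": "move_arm", "body": {
  "deltas": [
    [[25,4,-1],0],
    [[50,7,-2],0],
    [[75,7,-2],0],
    [[95,7,-2],0],
    [[104,7,-2],0],
    [[107,7,-2],0],
    [[109,7,-2],0],
    [[111,7,-2],0],
    [[113,7,-2],0],
    [[114,7,-2],0]
  ]
}}

```text
time: 2.78
tool_pos: [516.0, 226.0, 36.3]
tcp_rot: [-131.3, 89.9, -140.3]
ft_force: [-1.9, 1.2, 4.1]
finger_gap: -0.2
```

{"method": "move_arm", "body": {
  "deltas": [
    [[1,0,0],0],
    [[2,0,0],0],
    [[3,0,0],0],
    [[4,0,0],0],
    [[5,0,0],0],
    [[6,0,0],0],
    [[6,0,0],0]
  ]
}}

```text
time: 3.65
tool_pos: [516.0, 226.0, 30.2]
tcp_rot: [-128.6, 89.9, -137.6]
ft_force: [-1.2, 0.4, 2.5]
finger_gap: 0.1
```

{"method": "move_arm", "body": {
  "deltas": [
    [[0.5,0,0],0],
    [[1,0,0],0],
    [[1.5,0,0],0],
    [[1.5,0,0],0]
  ]
}}

```text
time: 4.15
tool_pos: [516.1, 226.0, 30.0]
tcp_rot: [-127.9, 89.9, -137.0]
ft_force: [-9.0, -2.4, 17.0]
finger_gap: -0.1
```

{"method": "move_arm", "body": {
  "deltas": [
    [[1,0,0],0],
    [[1.5,0,0],0],
    [[1.5,0,0],0],
    [[0,0,0],0],
    [[-5,0,0],0],
    [[-40,0,0],0],
    [[-80,0,0],0],
    [[-110,0,0],0],
    [[-120,0,0],0],
    [[-120,0,0],0]
  ]
}}

```text
time: 5.4
tool_pos: [516.5, 226.2, 150.0]
tcp_rot: [-114.1, 89.9, -123.1]
ft_force: [-0.1, 0.0, 0.1]
finger_gap: -0.2
```

```bash
python3 - <<'E'
from h import *
s=r.sense();im,d=r.snapshot('wrist');save('w2.png',cv2.resize(im,(768,576)));c=cal('wrist')
T=T_tool(s)@c['tool_from_camera']
v,u=np.mgrid[150:250:6,190:330:12];Z=d[v,u]
P=np.stack([(u-c['cx'])/f(c)*Z,(v-c['cy'])/f(c)*Z,Z],-1)@T[:3,:3].T+T[:3,3]
print(np.median(P[...,2],1).round(1)); print(P[...,2].round(0))
y=-8.95;M=R.from_euler('z',y,degrees=True).as_matrix()[:2,:2];t=np.array([584.5,214.2])
cell=np.array([592.8,-219.2+5]); print(s['tool_pos'],delta(s,[*cell,150],74.4))
E
```

```text
[26.7 29.1 29.  29.  27.3 29.5 29.4 29.3 29.3 29.3 29.2 29.  29.4 28.8
 28.5 29.  28.8]
[[ 26.  27.  25.  26.  25.  27.  26.  27.  28.  27.  27.  27.]
 [ 30.  29.  29.  29.  29.  29.  29.  29.  30.  30.  28.  30.]
 [ 29.  29.  28.  28.  30.  29.  30.  28.  29.  29.  28.  28.]
 [ 29.  29.  28.  29.  30.  29.  28.  30.  28.  29.  28.  30.]
 [ 30.  27.  26.  28.  26.  27.  27.  26.  26.  26.  29.  30.]
 [ 30.  30.  29.  29.  29.  29.  30.  28.  30.  30.  30.  29.]
 [ 29.  30.  29.  28.  28.  30.  30.  31.  29.  30.  29.  29.]
 [ 29.  30.  29.  30.  29.  31.  28.  29.  30.  28.  30.  29.]
 [ 30.  30.  29.  29.  28.  29.  30.  29.  30.  30.  29.  29.]
 [ 28.  30.  29.  28.  28.  29.  30.  31.  30.  30.  29.  29.]
 [ 29.  30.  30.  29.  29.  29.  28.  29.  29.  30.  29.  28.]
 [ 29.  24.  29.  29.  28.  29.  29.  30.  29.  30.  29.  29.]
 [ 29.  23.  29.  30.  28.  29.  30.  30.  28.  30.  30.  30.]
 [ 29.  24.  29.  29.  29.  29.  29.  28.  30.  29.  29.  28.]
 [ 28.  22.  29.  29.  30.  28.  28.  29.  30.  28.  27.  29.]
 [ 29.  24.  30.  29.  29.  30.  28.  29.  30.  29.  29.  29.]
 [ 30.  25.  30.  29.  28. 157. 158.  29.  30.  28.  28.  28.]]
[516.53831089 226.1677206  149.95809777] (array([   0.5, -423. ,  144.4]), 6.6)
```

View pics/w2.png

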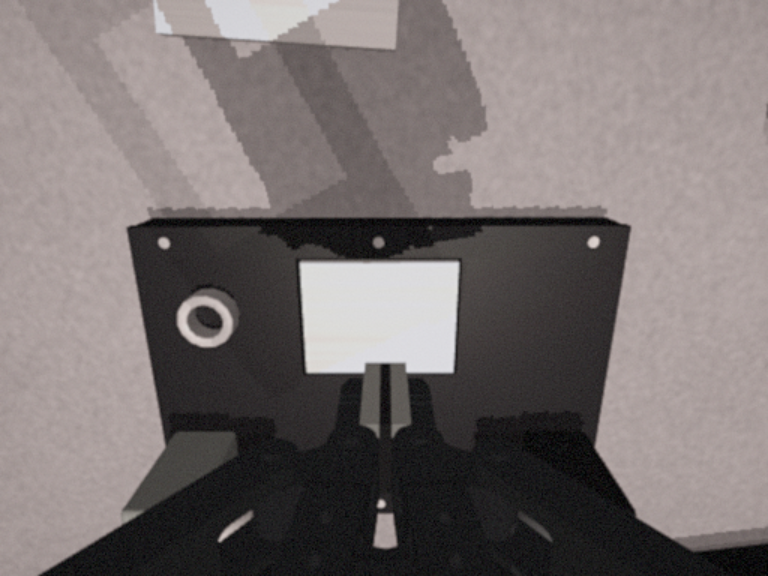

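The cover is level and flush: depth reads about 29 mm over the plate and the same on the stage around it. The cover spans (299,261) to (457,374) and the stage screws are at (164,243), (378,242) and (594,242). Next I'll go to the rack.

{"method": "move_arm", "body": {
  "deltas": [
    [[-20,-35,12],1],
    [[-30,-75,26],2],
    [[-30,-115,39],3],
    [[-30,-155,53],3],
    [[-30,-195,66],4],
    [[-30,-235,80],4],
    [[-30,-280,96],5],
    [[-30,-325,111],6],
    [[-30,-370,126],7],
    [[-30,-410,140],7],
    [[-30,-423,144],7],
    [[-30,-423,144],7]
  ],
  "jaw": 1
}}

```text
time: 6.95
tool_pos: [591.0, -214.4, 177.6]
tcp_rot: [-157.9, 89.7, -174.0]
ft_force: [-0.5, 0.2, 0.2]
finger_gap: 85.5
```

```bash
python3 - <<'E'
from h import *
s=r.sense();im,d=r.snapshot('wrist');save('w3.png',cv2.resize(im,(768,576)))
print(s['joint_pos'].round(1))
E
```

```text
[-24.5  13.8  83.8  -0.2  82.7 -98.4]
```

View pics/w3.png

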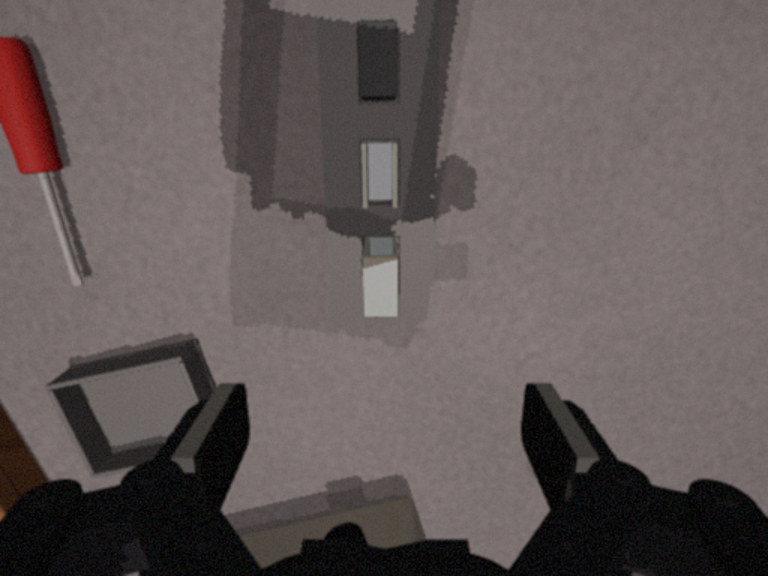

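The wrist view shows the white stopper top at corners (363,258), (398,258), (397,317) and (364,317). The clear near end window shows above it. Behind it are the short cell (380,173) and the block (378,60). The jaws straddle the cell.

```bash
python3 - <<'E'
from h import *
s=r.sense();g=lambda q,z:world('wrist',np.array(q)/1.5,z,s)
w=g([[363,258],[398,258],[397,317],[364,317]],61);print(w.round(1),w.mean(0)[:2])
y,t,e=fit([[-18,-10],[-18,10],[18,10],[18,-10]],w[[0,1,2,3]]);print(y,t,e)
b=g([[360,102],[399,101]],48);sc=g([[362,142],[398,142],[397,206],[363,206]],38);print('short',sc.mean(0),'blk far edge',b.mean(0))
p=np.array([sc.mean(0)[:2],w.mean(0)[:2]]);dd=p[1]-p[0];print(np.degrees(np.arctan2(dd[1],dd[0])),np.linalg.norm(dd))
print(s['tool_pos'],yawy(T_tool(s)[:3,:3]))
E
```

```text
[[ 574.9 -220.6   61. ]
 [ 580.3 -201.9   61. ]
 [ 614.3 -212.    61. ]
 [ 608.9 -230.4   61. ]] [ 594.60059113 -216.24037431]
-16.24895795139676 [ 594.60059113 -216.24037431] 0.4510540075220604
short [ 535.89486939 -199.63886283   38.        ] blk far edge [ 498.69076644 -188.9009863    48.        ]
-15.79048136026054 61.00796627266505
[ 591.18455855 -213.46676328  178.01890507] 73.96606438778188
```

{"method": "move_arm", "body": {
  "deltas": [
    [[30,-2,4],0],
    [[60,-2,4],0],
    [[90,-2,4],0],
    [[115,-2,4],0],
    [[135,-2,4],0],
    [[148,-2,4],0],
    [[156,-2,4],0],
    [[156,-2,4],0]
  ]
}}

```text
time: 8.0
tool_pos: [593.7, -216.4, 21.9]
tcp_rot: [-159.9, 89.7, -176.0]
ft_force: [-0.4, -0.3, 0.1]
finger_gap: 85.5
```

```bash
python3 - <<'E'
from h import *
s=r.sense();im,d=r.snapshot('wrist');save('w4.png',cv2.resize(im,(768,576)))
print(s['tool_pos'],yawy(T_tool(s)[:3,:3]),s['ft_force'])
E
```

```text
[ 593.66402561 -216.44248914   21.85350321] 73.96562049719908 [-0.37819249 -0.30357884  0.11148337]
```

View pics/w4.png

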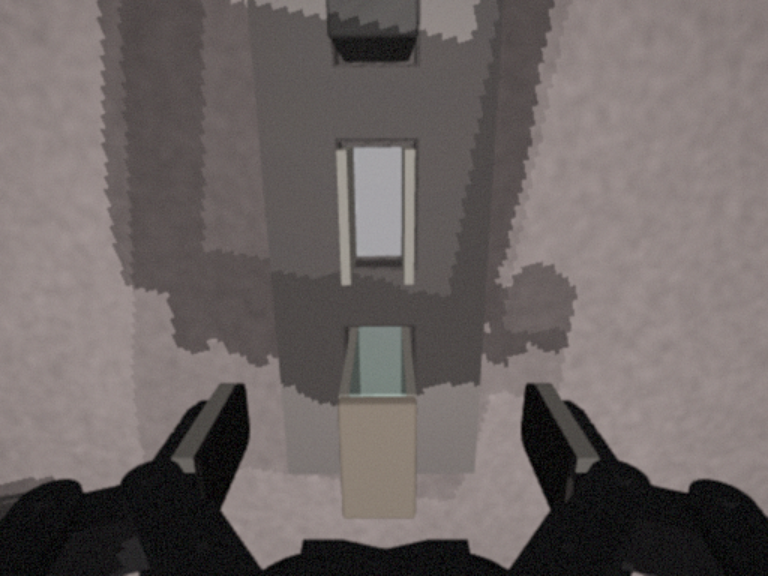

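From near, the stopper corners are at (341,398), (416,398), (414,517) and (344,517). The pads are on either side at about x=245 and 525.

```bash
python3 - <<'E'
from h import *
s=r.sense();w=world('wrist',np.array([[341,398],[416,398],[414,517],[344,517]])/1.5,61,s)
print(w.round(1));y,t,e=fit([[-18,-10],[-18,10],[18,10],[18,-10]],w);print(y,t,e)
print(delta(s,[*t,21.9],y+90))
E
```

```text
[[ 572.6 -220.6   61. ]
 [ 577.7 -202.8   61. ]
 [ 613.2 -212.8   61. ]
 [ 608.  -231.1   61. ]]
-16.130770658262925 [ 592.88901286 -216.8105858 ] 0.8520454270507116
(array([ 0.6, -0.4, -1.1]), 0.1)
```

{"method": "move_arm", "body": {
  "deltas": [
    [[0,-0.5,-0.5],0],
    [[0,-0.5,-0.5],0],
    [[0,-0.5,-0.5],0],
    [[0,-0.5,-0.5],0],
    [[0,-0.5,-0.5],0],
    [[0,-0.5,-0.5],0],
    [[0,-0.5,-0.5],0],
    [[0,-0.5,-0.5],0]
  ],
  "jaw": -1,
  "squeeze": 40
}}

```text
time: 9.05
tool_pos: [593.6, -217.1, 22.8]
tcp_rot: [-150.1, 89.8, -166.2]
ft_force: [-0.7, 0.4, 3.8]
finger_gap: 19.5
```

{"method": "move_arm", "body": {
  "deltas": [
    [[-4,0,0],0],
    [[-10,0,0],0],
    [[-20,0,0],0],
    [[-45,0,0],0],
    [[-75,0,0],0],
    [[-105,0,0],0],
    [[-135,0,0],0],
    [[-160,0,0],0],
    [[-180,0,0],0],
    [[-180,0,0],0]
  ]
}}

```text
time: 10.3
tool_pos: [595.5, -217.5, 205.3]
tcp_rot: [-77.0, 89.8, -93.0]
ft_force: [-0.1, -0.2, -0.1]
finger_gap: 19.2
```

```bash
python3 - <<'E'
from h import *
s=r.sense();im,d=r.snapshot('wrist');save('w5.png',cv2.resize(im,(768,576)))
print(s['tool_pos'],yawy(T_tool(s)[:3,:3]),s['finger_gap'],s['joint_pos'].round(1))
t=np.array([584.5,214.2]);a=np.radians(-8.95);p=t+50*np.array([np.cos(a),np.sin(a)]);print(p,delta(s,[*p,200],-8.95))
E
```

```text
[ 595.48425472 -217.45234879  205.2837902 ] 73.96564452419702 19.1574699882622 [-24.6  13.3  81.4  -0.1  85.2 -98.6]
[633.89122397 206.42137575] (array([  4.2, 418. , -80.2]), 82.9)
```

View pics/w5.png

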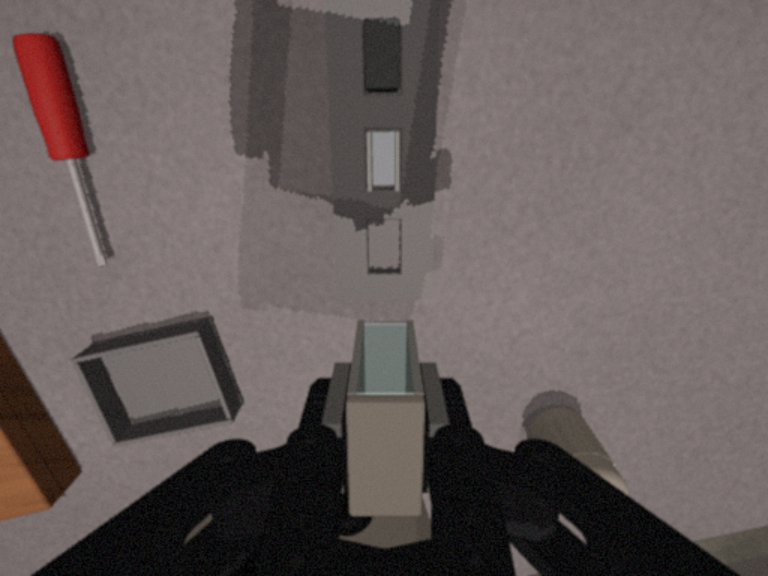

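The cell is out of the rack and held on its broad faces. The stopper corners are at (347,394), (423,394), (421,516) and (349,516), and the windows are untouched. Its rack pocket (384,245) is empty and the neighbours are in place.

```bash
python3 - <<'E'
from h import *
s=r.sense();im,d=r.snapshot('wrist');c=cal('wrist');T=c['tool_from_camera']
def P(u,v,Z): return np.stack([(u-c['cx'])/f(c)*Z,(v-c['cy'])/f(c)*Z,Z],-1)@T[:3,:3].T+T[:3,3]
v,u=np.mgrid[268:338:6,238:278:5];Q=P(u,v,d[v,u]);print('top toolx',np.median(Q[...,0],1).round(1),np.median(Q[...,0]))
X=np.median(Q[...,0])
for X in (X,-38.2):
  uv=np.array([[347,394],[423,394],[421,516],[349,516]])/1.5
  dd=np.c_[(uv[:,0]-c['cx'])/f(c),(uv[:,1]-c['cy'])/f(c),np.ones(4)]@T[:3,:3].T
  w=T[:3,3]+dd*((X-T[0,3])/dd[:,0])[:,None];print(w.round(1),w.mean(0).round(1))
E
```

```text
top toolx [-36.4 -37.2 -37.1 -37.6 -37.4 -37.1 -37.4 -37.3 -37.3 -37.4 -36.8 -37.2] -37.206141755094
[[-37.2  -8.3 -20.1]
 [-37.2  10.6 -20.1]
 [-37.2  11.   18.2]
 [-37.2  -8.8  18.1]] [-37.2   1.1  -1. ]
[[-38.2  -8.2 -20.7]
 [-38.2  10.5 -20.7]
 [-38.2  10.9  17.2]
 [-38.2  -8.7  17.2]] [-38.2   1.1  -1.8]
```

{"method": "move_arm", "body": {
  "deltas": [
    [[0,25,-5],5],
    [[0,60,-11],12],
    [[0,98,-19],20],
    [[0,137,-26],28],
    [[0,176,-34],36],
    [[0,215,-41],44],
    [[0,254,-49],52],
    [[0,293,-56],60],
    [[0,332,-64],68],
    [[0,370,-71],76],
    [[0,405,-78],82],
    [[0,417,-80],83]
  ]
}}

```text
time: 11.9
tool_pos: [631.2, 207.9, 199.4]
tcp_rot: [-73.1, 89.6, -172.1]
ft_force: [0.5, -0.5, -1.6]
finger_gap: 19.9
```

```bash
python3 - <<'E'
from h import *
s=r.sense();im,d=r.snapshot('wrist');save('w6.png',cv2.resize(im,(768,576)));np.savez('w6',im=im,d=d)
print(s['tool_pos'],yawy(T_tool(s)[:3,:3]),s['finger_gap'],s['joint_pos'].round(1))
E
```

```text
[631.20612449 207.92906247 199.35493927] -8.960345845431084 19.85414520890807 [13.8 18.7 75.7  0.  86.1 22.7]
```

View pics/w6.png

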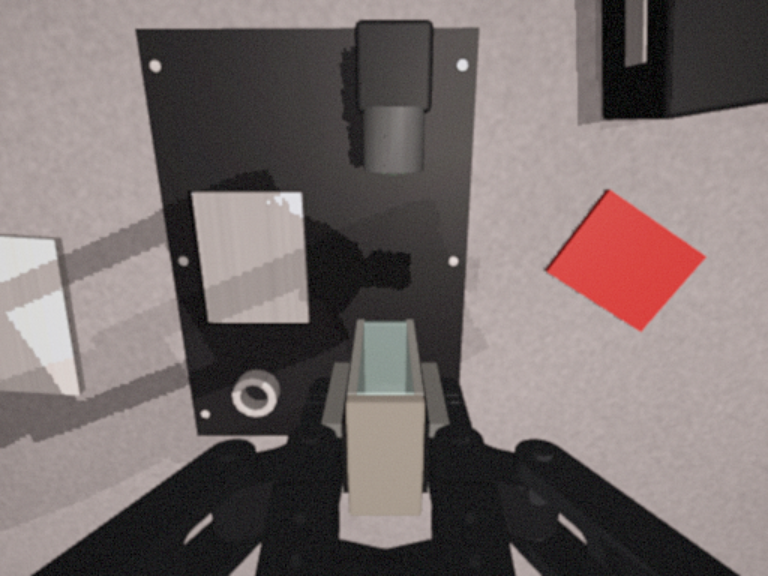

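The view shows the cell over the stage. The lens barrel front is centred at about (394,168), the lens box top edge runs from 357 to 432, and the stage screws are at (155,66), (462,65), (183,261), (453,261) and (205,414). The cover is still in its pocket.

```bash
python3 - <<'E'
from h import *
s=r.sense();g=lambda q,z:world('wrist',np.array(q)/1.5,z,s)
w=g([[155,66],[462,65],[183,261],[453,261],[205,414]],30)
o=np.array([[-91,120],[91,120],[-91,0],[91,0],[-91,-120]])
y,t,e=fit(o,w);print(y,t,e)
M=R.from_euler('z',y,degrees=True).as_matrix()[:2,:2]
print(((w[:,:2]-t)@M).round(1))
q=g([[357,108],[432,108]],100);print('lens box edge',((q[:,:2]-t)@M).round(1))
q=g([[365,160],[424,160]],97);print('barrel sides',((q[:,:2]-t)@M).round(1))
q=g([[394,172]],108);print('barrel front top',((q[:,:2]-t)@M).round(1))
Rm=T_tool(s)[:3,:3]
ty=Rm[:2,1];tz=Rm[:2,2]
print('cell mid in stage', ((s['tool_pos'][:2]+0*ty-1*tz-t)@M), 'with camera-y bias',((s['tool_pos'][:2]+1.1*ty-1*tz-t)@M))
E
```

```text
-8.927925679122536 [584.94143968 212.72285881] 0.08790982479263221
[[ -90.9  120. ]
 [  91.   120. ]
 [ -91.    -0. ]
 [  91.     0. ]
 [ -91.1 -120.1]]
lens box edge [[32.8 94.5]
 [68.1 94.4]]
barrel sides [[36.1 70.6]
 [65.1 70.5]]
barrel front top [[50.3 65.8]]
cell mid in stage [46.56297946  3.82740195] with camera-y bias [47.66295215  3.82728723]
```

{"method": "move_arm", "body": {
  "deltas": [
    [[10,2.3,3.5],0],
    [[30,2.3,3.5],0],
    [[52,2.3,3.5],0],
    [[74,2.3,3.5],0],
    [[92,2.3,3.5],0],
    [[104,2.3,3.5],0],
    [[110,2.3,3.5],0],
    [[112.5,2.3,3.5],0],
    [[112.5,2.3,3.5],0],
    [[112.5,2.3,3.5],0]
  ]
}}

```text
time: 13.2
tool_pos: [632.8, 204.6, 88.0]
tcp_rot: [-77.3, 89.7, -176.2]
ft_force: [-0.3, 0.5, -0.3]
finger_gap: 20.0
```

```bash
python3 - <<'E'
from h import *
s=r.sense();im,d=r.snapshot('wrist');sc,_=r.snapshot('scene')
a=cv2.resize(im,(512,384));b=cv2.resize(sc[200:360,230:410],(432,384),interpolation=cv2.INTER_CUBIC)
b=b[:,:280] if 0 else b
out=np.hstack([im[:, 90:],b[:, :]])[:, :800];save('w7.png',out)
print(s['tool_pos'],yawy(T_tool(s)[:3,:3]),s['tcp_rot'],s['finger_gap'],s['ft_force'])
t=np.array([584.94,212.72]);M=R.from_euler('z',-8.93,degrees=True).as_matrix()[:2,:2];Rm=T_tool(s)[:3,:3]
print('cell stage',(s['tool_pos'][:2]+1.1*Rm[:2,1]-1*Rm[:2,2]-t)@M,'tilt',Rm[:,0])
E
```

```text
[632.7941108  204.59595806  87.9671119 ] -8.925778357575116 [ -77.31405977   89.65677054 -176.23961787] 19.959299205087618 [-0.34338033  0.45310307 -0.26805024]
cell stage [49.63503378  0.40279362] tilt [-5.97755126e-03 -3.92877221e-04 -9.99982057e-01]
```

View pics/w7.png

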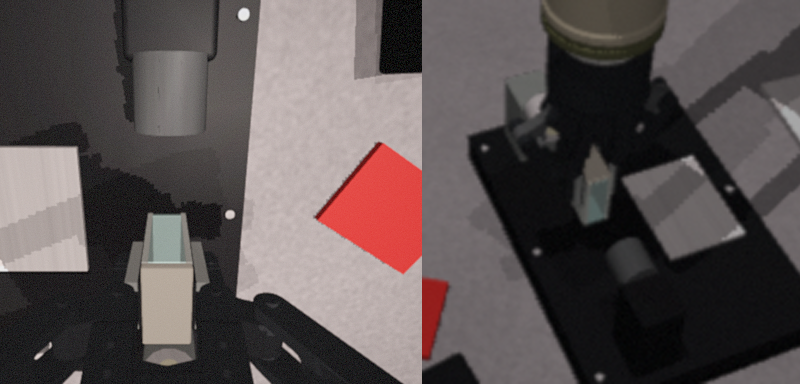

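The cell stands between the lamp and the lens. The lens barrel is centred at about (170,100) in the left panel and the cell at about (167,265), so roughly 1 mm of sideways correction remains and 1 mm of height.

{"method": "move_arm", "body": {
  "deltas": [
    [[1,0.8,0.3],0],
    [[1,0.8,0.3],0],
    [[1,0.8,0.3],0],
    [[1,0.8,0.3],0],
    [[1,0.8,0.3],0],
    [[1,0.8,0.3],0],
    [[1,0.8,0.3],0],
    [[1,0.8,0.3],0]
  ]
}}

```text
time: 14.3
tool_pos: [633.4, 204.1, 86.7]
tcp_rot: [-76.8, 89.6, -175.7]
ft_force: [1.2, -0.6, -0.6]
finger_gap: 19.7
```

```bash
python3 - <<'E'
from h import *
s=r.sense();im,d=r.snapshot('wrist');c=cal('wrist');T=T_tool(s)
Rm=T[:3,:3];t=np.array([584.94,212.72]);M=R.from_euler('z',-8.93,degrees=True).as_matrix()[:2,:2]
print(s['time'],s['tool_pos'],s['finger_gap'],s['ft_force'],np.abs(s['qd']).max(),'cell stage',(s['tool_pos'][:2]+1.1*Rm[:2,1]-1*Rm[:2,2]-t)@M)
W=T@c['tool_from_camera']
v,u=np.mgrid[272:336:8,240:274:6];Z=d[v,u]
P=np.stack([(u-c['cx'])/f(c)*Z,(v-c['cy'])/f(c)*Z,Z],-1)@W[:3,:3].T+W[:3,3];print('stopper top z (want 125)',np.median(P[...,2]))
v,u=np.mgrid[155:265:10,110:170:6];Z=d[v,u]
P=np.stack([(u-c['cx'])/f(c)*Z,(v-c['cy'])/f(c)*Z,Z],-1)@W[:3,:3].T+W[:3,3];print('cover z rows',np.median(P[...,2],1).round(1))
E
```

```text
14.3 [633.4065894  204.09921744  86.74804323] 19.73371334930525 [ 1.15163469 -0.58420683 -0.59307393] 0.16055602808978373 cell stage [5.03172930e+01 7.03759749e-03]
stopper top z (want 125) 124.17304630291044
cover z rows [29.2 29.4 29.  29.5 29.2 29.6 29.3 29.6 29.  29.4 29.6]
```

The cell is centred within about 1 mm, at the right height and still. The cover is still flush.

```bash
python3 -c "
from h import *
print(r.hand_in())"
```

```text
the job is handed in; nothing more can be done
None
```

The cover is pressed home, the tall cell is held upright in the light path, and the job is handed in at about 14.3 s of the 48 s allowed. `hand_in` gave no verdict.

- **Cover:** I pressed the raised edge with the shut fingers, and it stopped at 30.0 mm under a 17 N push. In the last check it read 29.0–29.6 mm all over, the same as the stage read earlier, so it is level and flush.
- **Cell:** I gripped it at 40 N on its frosted faces, lifted it out of the rack and brought it to the beam with its windows facing lamp and lens.
- **Final position:** the last check put the cell's middle at stage (50.3, 0.0) mm, against a target of (50, 0). The stopper top read 124.2 mm, against 125. The arm was almost still, the wrist force was about 1 N and the jaw opening was 19.7 mm.
- **Disagreements:** the top camera placed the stage about 4–5 mm off in y compared with the wrist camera. I used the wrist camera, whose fit to the stage screws was within 0.1 mm. Its sideways calibration looked about 1 mm off, which I corrected for. Its depth reads about 1 mm low.
- **Other objects:** I touched nothing else. The short cell and steel block looked in place after the lift. I made no separate final check of the other objects.

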